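Put the end covers back on their own bearing housings

TASK

After washing, the four loose end covers were laid on the wrong bearing housings. Swap them round so that every cover lies flat on the housing whose flange has the same outline, centred and lined up with it ready for bolting; the grey mat is free for parking a cover on the way. Set the covers down rather than dropping them, never tip one over, and leave the grease tin where it stands.

Things in the scene. Friction and masses are not known exactly. Their poses are not given: they have to be found in the camera images.
- housing_square: Blue bearing housing, fixed to the bench, 60 mm high, its flat top flange square, 84 x 84 mm, a bolt hole in each corner; sides along its x and y axes (a quarter turn looks the same). Origin: centre of its underside, z up; the flange face is 60 mm above it. Takes the cover of the same outline.
- housing_rect: Blue bearing housing, fixed to the bench, 60 mm high, its flat top flange oblong rectangle, 118 mm along its x axis by 62 mm along y, a bolt hole in each corner (a half turn looks the same). Origin: centre of its underside, z up; the flange face is 60 mm above it. Takes the cover of the same outline.
- housing_oval: Blue bearing housing, fixed to the bench, 60 mm high, its flat top flange a two-eared oval, 118 mm long over the ears (x axis), 66 mm wide at the middle (y), a bolt hole in each ear (a half turn looks the same). Origin: centre of its underside, z up; the flange face is 60 mm above it. Takes the cover of the same outline.
- housing_round: Blue bearing housing, fixed to the bench, 60 mm high, its flat top flange plain round, 96 mm diameter, no bolt holes (any turn looks the same). Origin: centre of its underside, z up; the flange face is 60 mm above it. Takes the cover of the same outline.
- cover_square: Loose aluminium end cover, about 0.3 kg: flat plate 10 mm thick, square, 84 x 84 mm, a bolt hole in each corner; sides along its x and y axes (a quarter turn looks the same), with a central upright round boss, 44 mm diameter, its top 40 mm above the flat underside. Origin: centre of the underside, z up. Starts on a housing not its own.
- cover_rect: Loose aluminium end cover, about 0.3 kg: flat plate 10 mm thick, oblong rectangle, 118 mm along its x axis by 62 mm along y, a bolt hole in each corner (a half turn looks the same), with a central upright round boss, 44 mm diameter, its top 40 mm above the flat underside. Origin: centre of the underside, z up. Starts on a housing not its own.
- cover_oval: Loose aluminium end cover, about 0.3 kg: flat plate 10 mm thick, a two-eared oval, 118 mm long over the ears (x axis), 66 mm wide at the middle (y), a bolt hole in each ear (a half turn looks the same), with a central upright round boss, 44 mm diameter, its top 40 mm above the flat underside. Origin: centre of the underside, z up. Starts on a housing not its own.
- cover_round: Loose aluminium end cover, about 0.3 kg: flat plate 10 mm thick, plain round, 96 mm diameter, no bolt holes (any turn looks the same), with a central upright round boss, 44 mm diameter, its top 40 mm above the flat underside. Origin: centre of the underside, z up. Starts on a housing not its own.
- mat: Grey parking mat, 130 x 130 x 4 mm, fixed flat on the bench; the free spot, empty at the start, room for one cover. Origin: centre of its underside. Housings, mat and tin stand at least 150 mm apart between centres. (Out of the way: a vise 175 mm high at x 0.16, y 0.60 m; a bin 100 mm high at x 0.62, y -0.60; a spanner at x 0.83, y 0.)
- tin: Closed steel grease tin standing among the housings, 68 mm diameter, 50 mm high, loose, a bystander. Origin: centre of its underside.

How it is judged:
At the end, for the whole second after the job is handed in: Each cover lies flat (0.06 rad) on the flange face of its own outline, within 4 mm in height and 8 mm off centre; square, oblong and oval covers in line with their flange within 0.14 rad (square: any quarter turn; the others either way round); all released and at rest (horizontal distance between cover_square and housing_square below 0.008 m and z of cover_square in the frame of housing_square between 0.056 and 0.064 m and angle between each of cover_square, cover_rect, cover_oval, cover_round's own z axis and vertical below 0.06 rad and linear speed of each of cover_square, cover_rect, cover_oval, cover_round below 0.02 m/s and angular speed of each of cover_square, cover_rect, cover_oval, cover_round below 0.1 rad/s and (angle between the x axis of cover_square and the x axis of housing_square, either way round below 0.14 rad or angle between the x axis of cover_square and the y axis of housing_square, either way round below 0.14 rad) and horizontal distance between cover_rect and housing_rect below 0.008 m and z of cover_rect in the frame of housing_rect between 0.056 and 0.064 m and angle between the x axis of cover_rect and the x axis of housing_rect, either way round below 0.14 rad and horizontal distance between cover_oval and housing_oval below 0.008 m and z of cover_oval in the frame of housing_oval between 0.056 and 0.064 m and angle between the x axis of cover_oval and the x axis of housing_oval, either way round below 0.14 rad and horizontal distance between cover_round and housing_round below 0.008 m and z of cover_round in the frame of housing_round between 0.056 and 0.064 m); the robot touches nothing.
It fails at once if the grease tin is shifted by more than 30 mm (distance of tin from where it was at the start of the episode above 0.03 m).
It fails at once if a cover is tipped by more than 0.6 rad (35 degrees) (angle between any of cover_square, cover_rect, cover_oval, cover_round's own z axis and vertical above 0.6 rad).
It fails at once if a cover is dropped: it moves faster than 0.5 m/s with its underside less than 75 mm above the bench (a fall of 13 mm or more onto a housing, or onto the bench or mat) ((linear speed of cover_square above 0.5 m/s and height (world z) of cover_square below 0.075 m) or (linear speed of cover_rect above 0.5 m/s and height (world z) of cover_rect below 0.075 m) or (linear speed of cover_oval above 0.5 m/s and height (world z) of cover_oval below 0.075 m) or (linear speed of cover_round above 0.5 m/s and height (world z) of cover_round below 0.075 m)).
It also fails if it takes over 136 s, if anything falls off the work surface, if the arm or the gripper's body presses on something with over 40 N, if the wrist force passes 120 N, or if a joint passes its speed limit or range.

ROBOT

A 6-joint arm with a two-finger parallel gripper is mounted at the origin on the work surface. World frame = base frame: x ahead of the robot, y to its left, z up, the work surface at z = 0. Lengths are in m, angles in rad, forces in N, time in s.
With the tool pointing down it reaches from about 0.275 to 0.725 m from the base axis. Payload 5.6 kg.
Tool frame: the origin (TCP) lies between the finger pads; the fingertips stand 25 mm ahead of it and the grasp point (between the pads) lies 6 mm ahead of it; z points along the fingers, x is the direction in which the jaws open and shut, and the axes are right-handed (so a half turn about z gives the same grasp; the last joint's range is limited). The gripper opens to 85 mm and grips with 20 to 120 N. Pads are 22 mm wide; open, the fingers measure 114 mm over their backs; the gripper's body (76 mm by 85 mm) begins 54 mm behind the grasp point. The pads swing forward as they close: fully open they stand 13 mm farther back than shut.
Start: joints at [1.595, 0.255, 0.108, 0, -1.424, -0.285], TCP at [0.142, 0.531, 0.256] pointing down, gripper open.
Joint ranges: [-2.95, 2.95], [-1.21, 1.97], [-1.09, 1.5], [-2.87, 1.71], [-2.94, -0.07], [-3.05, 3.05]. Speed limits (rad/s): [2.57, 2.57, 3.14, 3.14, 3.14, 3.14].

INTERFACE

Orientations are given as [roll, pitch, yaw] about the fixed x, y, z axes, in that order (R = Rz(yaw) Ry(pitch) Rx(roll)).
In Python, from rig import telemetry, viewer, order gives the robot as it stands. The module is installed in compiled form; this text tells all that it offers.
- The arm moves only by the tool step_arm, never from a script. Its arguments are lists of equal length, an entry for each row: "linear": the shift along the tool's x, y, z in cm, a list of three; "turn": the turn about the tool's z in degrees; "grip": the closure, from 0 (fully open) to 1 (shut). In form: {"linear": [[dx, dy, dz], ...], "turn": [turn, ...], "grip": [grip, ...]}. A call has exactly 10 rows; each row shifts and turns the commanded pose from where the row before left it, along the tool's axes as they then stand; what a row does not reach is not made up. A row lasts 1/12 s, in which the tool goes at most 41.7 mm and 7.16 degrees, less where a joint would pass 70% of its speed; a pose out of reach is approached as far as the arm can. A call with a gripper value outside its range is refused whole. The fingers move at their own pace and stop on an object; "force" is the grip in N (left out, the last holds). Time passes only in rows, so rows that do not move let the fingers close, or fill a call up. It gives the time, the measured TCP pose, the force and the opening at its end, in the units of the state.
- telemetry.read_state(): the state, without advancing time (a new reading comes with each control period).
- viewer.snapshot(name): name is "side" or "top"; returns (picture, depth): 480x640x3 uint8, blue, green, red; 480x640 float32, m along the optical axis (not along the pixel's ray), 0 where there is no reading.
- viewer.camera_params(name): a dict with "mtx" (3x3 intrinsics, pixels), "rvec" (rotation vector, rad) and "tvec" (3), from world to camera coordinates, as OpenCV has them. Camera axes: x right, y down, z forward; pixel columns grow to the right and rows downward; lengths in m; the calibration is good to about 2 mm. A picture is of the moment at which its call begins. camera_params takes no time and is no camera call.
- order.close_job(): hands the job in, once; it reports no verdict.
The state is a dict: "clock": time; "q": joint angles; "qd": joint speeds; "effort": joint torques, N m; "tcp_pos": TCP position; "ee_rot": TCP orientation; "force": force on the tool from outside, world axes, zero at the start; "moment": the same for the moment, N m; "width": finger opening in m.
Only numpy, scipy, OpenCV 4.12 (cv2) and the standard library are available. Lean on these libraries where they do the work, as an engineer would, in place of code of your own. Each camera call takes 0.05 s, during which the arm holds its last target.

## Working session

There is one attempt and no reset: what is moved stays moved. The work goes in short steps, Python scripts to look and compute and a tool call to move; the robot and the scene stay as the last step left them, time stands still between calls to the robot, and variables do not carry over. Pictures are saved under pics/ and viewed, and the job is handed in when it is done.

Besides the shell and the picture viewer there is one more tool, called after "Request:" by a JSON object that holds its "fn" and its "kwargs". step_arm: Moves the arm, as the interface text tells. Its arguments: {"type":"object","properties":{"linear":{"type":"array","items":{"type":"array","items":{"type":"number"}}},"turn":{"type":"array","items":{"type":"number"}},"grip":{"type":"array","items":{"type":"number"}},"force":{"type":"number"}},"required":["linear","turn","grip"]}

```bash
mkdir -p pics; python3 - <<'E'
from rig import telemetry, viewer
import cv2,numpy as np
s=telemetry.read_state();print(s)
for n in("top","side"):
    p,d=viewer.snapshot(n);cv2.imwrite(f"pics/{n}0.png",p);np.save(f"{n}0.npy",d)
    c=viewer.camera_params(n);print(n,c,(d==0).mean())
    R=cv2.Rodrigues(np.array(c['rvec'],float))[0];print(-R.T@np.ravel(c['tvec']))
E
```

```text
{'clock': 0.0, 'q': array([ 1.59460757e+00,  2.55740855e-01,  1.06967349e-01, -5.31621398e-04,
       -1.42386689e+00, -2.84609873e-01]), 'qd': array([ 0.0019173 , -0.00094158,  0.00011937,  0.00068835, -0.00072835,
        0.00025674]), 'effort': array([ 2.53205944e-04, -3.86632133e+01,  2.37946862e+01,  5.36509976e+00,
       -6.07142851e-03, -1.56250724e-06]), 'tcp_pos': array([0.14162078, 0.53097862, 0.25537558]), 'ee_rot': array([-3.14157946e+00, -1.91752545e-03, -1.83167328e+00]), 'force': array([ 0.33893662,  0.72388836, -0.02655188]), 'moment': array([0.01692129, 0.02820323, 0.00646914]), 'width': 0.08586447943804448}
top {'mtx': array([[550.82420082,   0.        , 318.82117182],
       [  0.        , 550.82420082, 244.33529431],
       [  0.        ,   0.        ,   1.        ]]), 'rvec': array([ 2.17800126, -2.13109008,  0.13341291]), 'tvec': array([-0.02432371,  0.55499342,  0.85960569])} 0.004134114583333333
[ 0.44248764 -0.01604312  0.92275597]
side {'mtx': array([[543.69154485,   0.        , 318.64719027],
       [  0.        , 543.69154485, 243.92325939],
       [  0.        ,   0.        ,   1.        ]]), 'rvec': array([ 2.25997048, -0.16821337,  0.08470033]), 'tvec': array([-0.55386377,  0.10416006,  0.93527558])} 0.0037760416666666667
[ 0.44690015 -0.72756718  0.68064752]
```

View pics/top0.png

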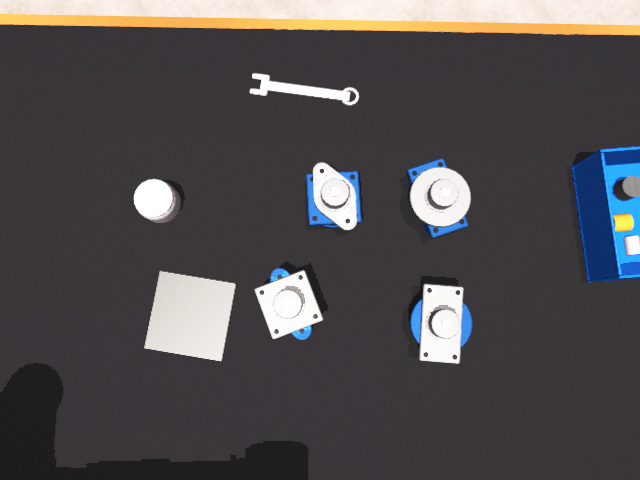

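View pics/side0.png

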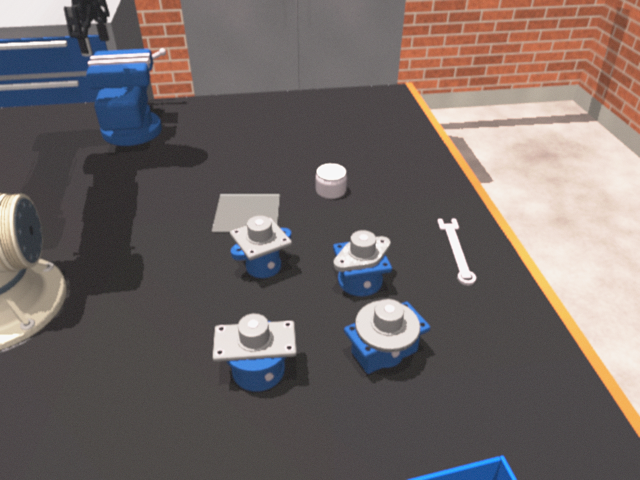

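The four wrong pairings show in the top view. The oval cover (335,195) is on the square housing, the round cover (440,195) on the rect, the square cover (288,303) on the oval, and the rect cover (441,323) on the round. The mat is at (190,316) and the tin at (156,200). Next I'll measure them.

```bash
cat > h.py <<'E'
import cv2,numpy as np
from rig import telemetry, viewer
def cam(n):
    c=viewer.camera_params(n);R=cv2.Rodrigues(np.array(c['rvec'],float))[0];return c['mtx'],R,np.ravel(c['tvec'])
def ray(n,uv,z):
    K,R,t=cam(n);uv=np.asarray(uv,float).reshape(-1,2);C=-R.T@t
    d=(R.T@np.linalg.inv(K)@np.c_[uv,np.ones(len(uv))].T).T
    return (C+d*((z-C[2])/d[:,2])[:,None])[:,:2]
def pix(n,P):
    c=viewer.camera_params(n);return cv2.projectPoints(np.array(P,float).reshape(-1,1,3),c['rvec'],c['tvec'],c['mtx'],None)[0].reshape(-1,2)
def height(n,d):
    K,R,t=cam(n);C=-R.T@t;v,u=np.mgrid[:480,:640]
    r=np.linalg.inv(K)@np.c_[u.ravel(),v.ravel(),np.ones(u.size)].T
    return (C[:,None]+(R.T@r)*d.ravel())[2].reshape(d.shape)
def near(n,xy,r,z):
    v,u=np.mgrid[:480,:640];w=ray(n,np.c_[u.ravel(),v.ravel()],z)
    return (np.hypot(*(w-np.array(xy)).T)<r).reshape(480,640)
def masks(n,p,d):
    h=height(n,d);hsv=cv2.cvtColor(p,cv2.COLOR_BGR2HSV)
    blue=(hsv[...,1]>120)&(hsv[...,0]>95)&(hsv[...,0]<130)
    grey=(hsv[...,1]<60)&(hsv[...,2]>110)
    return h,blue,grey
def circ(w):
    A=np.c_[2*w,np.ones(len(w))];s=np.linalg.lstsq(A,(w**2).sum(1),rcond=None)[0];return s[:2],np.sqrt(s[2]+s[:2]@s[:2])
def outl(n,m,z):
    "min-area rect in world (xy mm centre, size, long-axis yaw deg) of hull of mask"
    v,u=np.nonzero(m);w=ray(n,np.c_[u,v],z)
    (c,s,a)=cv2.minAreaRect((w*1000).astype(np.float32))
    if s[0]<s[1]: s=s[::-1];a+=90
    a=(a+90)%180-90
    return np.round(c,1),np.round(s,1),round(a,1)
def big(m):
    n,l,s,_=cv2.connectedComponentsWithStats(m.astype(np.uint8));return l==1+np.argmax(s[1:,4])
E
python3 - <<'E'
from h import *
p=cv2.imread('pics/top0.png');d=np.load('top0.npy');h,b,g=masks('top',p,d)
for nm,uv in dict(oval_on_sq=(335,195),round_on_rect=(440,195),sq_on_oval=(288,303),rect_on_round=(441,323)).items():
    xy=ray('top',uv,.08)[0];nr=near('top',xy,.075,.07)
    pl=nr&g&(abs(h-.07)<.006);bs=big(nr&g&(abs(h-.1)<.006));fl=nr&b&(abs(h-.06)<.006)
    cn=max(cv2.findContours(bs.astype(np.uint8),0,1)[0],key=len).reshape(-1,2)
    print(nm,'boss',[np.round(x*1000,1) for x in circ(ray('top',cn,.1))],'hts',np.median(h[pl]),np.median(h[bs]),np.median(h[fl]))
    print('  plate',outl('top',pl,.07),pl.sum(),' flange',outl('top',fl,.06),fl.sum())
mm=big(g&(abs(h-.004)<.006));print('mat',outl('top',mm,.004))
t=big(g&(abs(h-.05)<.006)&near('top',ray('top',(156,200),.05)[0],.06,.05));print('tin',outl('top',t,.05))
E
```

```text
oval_on_sq boss [array([628.4, -34.6]), np.float64(20.8)] hts 0.0695657392565372 0.09926292344878584 0.05926857303784361
  plate (array([628.8, -34.6]), array([106.3,  66.2]), 1.3) 1347  flange (array([625.7, -33.5]), array([88.1, 83.4]), 4.5) 796
round_on_rect boss [array([ 631.3, -201.1]), np.float64(20.6)] hts 0.06956448138930749 0.099473271941525 0.059239344411408434
  plate (array([ 631.4, -201.1]), array([95.1, 93.1]), 0.1) 2089  flange (array([ 631.5, -198.6]), array([117.5,  62.6]), 20.0) 590
sq_on_oval boss [array([457.1,  33. ]), np.float64(20.9)] hts 0.06928288775276675 0.099097361923846 0.05932232616959543
  plate (array([457.2,  32.9]), array([83.4, 83.2]), 22.4) 2208  flange (array([458.3,  30.4]), array([116.9,  31.6]), 23.8) 289
rect_on_round boss [array([ 433.3, -201.9]), np.float64(20.8)] hts 0.06938830812956875 0.09940487501793793 0.05926473897320034
  plate (array([ 433.4, -202. ]), array([117.2,  61.2]), -3.4) 2270  flange (array([ 434.4, -203.5]), array([95. , 67.9]), 87.3) 674
mat (array([436.6, 198.5]), array([130.6, 130.1]), 81.8)
tin (array([623.2, 258. ]), array([60.2, 59.3]), -88.8)
```

Request:
{"fn": "step_arm", "kwargs": {"linear": [[0,0,0],[0,0,0],[0,0,0],[3.4,-2.15,0],[3.4,-2.15,0],[3.4,-2.15,0],[3.4,-2.15,0],[3.4,-2.15,0],[3.4,-2.15,0],[3.4,-2.15,0]], "turn": [-5,-5,-5.05,0,0,0,0,0,0,0], "grip": [0,0,0,0,0,0,0,0,0,0], "force": 80}}

```text
clock: 0.93
tcp_pos: [0.2931, 0.2917, 0.2561]
ee_rot: [3.141, -0.0, -1.568]
force: [1.3, 0.6, 0.5]
width: 0.0855
```

```bash
cat >> h.py <<'E'
def go(x,y,z,dyaw=0):
    "cm in tool axes (present) to the target given in mm; turn deg for world yaw change dyaw"
    s=telemetry.read_state();from scipy.spatial.transform import Rotation as Ro
    R=Ro.from_euler('xyz',s['ee_rot']).as_matrix();D=np.array([x,y,z])/1000-s['tcp_pos']
    print('clock %.2f'%s['clock'],'tcp',np.round(s['tcp_pos']*1000,1),'yaw',np.round(np.degrees(s['ee_rot']),2),'w %.1f'%(s['width']*1e3),'F',np.round(s['force'],1),'q6 %.2f'%s['q'][5])
    print('tool shift cm',np.round(R.T@D*100,2),'turn',-dyaw)
E
python3 -c "
from h import *
go(457.1,33,160)"
```

```text
clock 0.93 tcp [293.1 291.7 256.1] yaw [ 1.7999e+02 -1.0000e-02 -8.9860e+01] w 85.5 F [1.3 0.6 0.5] q6 0.41
tool shift cm [ 25.91 -16.34   9.61] turn 0
```

Request:
{"fn": "step_arm", "kwargs": {"linear": [[3.4,-2.15,0],[3.4,-2.15,0],[3.4,-2.15,0],[3.4,-2.15,0],[3.4,-2.15,0],[3.4,-2.15,0],[3.4,-2.15,0],[2.1,-1.3,1.6],[0,0,4],[0,0,4]], "turn": [0,0,0,0,0,0,0,0,0,0], "grip": [0,0,0,0,0,0,0,0,0,0]}}

```text
clock: 1.77
tcp_pos: [0.458, 0.0338, 0.1598]
ee_rot: [-3.139, 0.001, -1.572]
force: [0.2, 0.8, -1.6]
width: 0.0854
```

```bash
python3 -c "
from h import *
go(457.1,33,102)"
```

```text
clock 1.77 tcp [458.   33.8 159.8] yaw [-1.7982e+02  8.0000e-02 -9.0090e+01] w 85.4 F [ 0.2  0.8 -1.6] q6 1.15
tool shift cm [0.08 0.1  5.78] turn 0
```

Request:
{"fn": "step_arm", "kwargs": {"linear": [[0.08,0.1,2],[0,0,2],[0,0,1.5],[0,0,0.3],[0,0,0],[0,0,0],[0,0,0],[0,0,0],[0,0,0],[0,0,0]], "turn": [0,0,0,0,0,0,0,0,0,0], "grip": [0,0,0,0,0,1,1,1,1,1], "force": 80}}

```text
clock: 2.6
tcp_pos: [0.4565, 0.0343, 0.1038]
ee_rot: [-3.139, 0.0, -1.568]
force: [-1.6, -0.2, 6.9]
width: 0.0419
```

```bash
python3 -c "
from h import *
go(457.1,33,102);print(telemetry.read_state()['q'])"
```

```text
clock 2.60 tcp [456.5  34.3 103.8] yaw [-1.7986e+02  2.0000e-02 -8.9860e+01] w 41.9 F [-1.6 -0.2  6.9] q6 1.15
tool shift cm [ 0.13 -0.06  0.18] turn 0
[ 4.19607926e-01  1.82785672e-01 -3.96605710e-01  7.71979325e-04
 -9.89092988e-01  1.15312891e+00]
```

Request:
{"fn": "step_arm", "kwargs": {"linear": [[0,0,0],[0,0,-0.5],[0,0,-1],[0,0,-1.5],[0,0,-1.5],[0,0,-1.5],[0,0,0],[-2,0.25,0],[-3,0.35,0],[-3,0.35,0]], "turn": [0,0,0,0,0,0,0,0,0,0], "grip": [1,1,1,1,1,1,1,1,1,1]}}

```text
clock: 3.43
tcp_pos: [0.4452, 0.1145, 0.1614]
ee_rot: [3.14, -0.0, -1.571]
force: [0.6, 0.2, -3.1]
width: 0.0412
```

```bash
python3 - <<'E'
from h import *
go(436.6,198.5,102)
p,d=viewer.snapshot('top');cv2.imwrite('pics/top1.png',p);np.save('top1.npy',d)
E
```

```text
clock 3.43 tcp [445.2 114.5 161.4] yaw [179.91  -0.   -90.03] w 41.2 F [ 0.6  0.2 -3.1] q6 0.98
tool shift cm [-8.4   0.85  5.94] turn 0
```

View pics/top1.png

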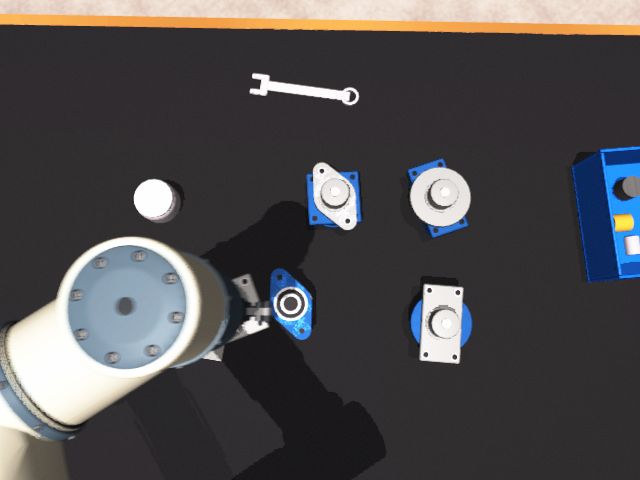

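Top view: the bare oval housing is at (291,304). The cover is still in the gripper, held level near (245,320).

Request:
{"fn": "step_arm", "kwargs": {"linear": [[-3,0.3,0],[-3,0.3,0],[-2,0.25,0],[-0.4,0,1.5],[0,0,2.5],[0,0,2.5],[0,0,2],[0,0,1.5],[0,0,0.8],[0,0,0.3]], "turn": [0,0,0,0,0,0,0,0,0,0], "grip": [1,1,1,1,1,1,1,1,1,1]}}

```text
clock: 4.32
tcp_pos: [0.4363, 0.1973, 0.0494]
ee_rot: [3.139, -0.002, -1.569]
force: [0.5, -0.7, -2.3]
width: 0.0416
```

```bash
cat >> h.py <<'E'
def flange(p,d,uv):
    h,b,g=masks('top',p,d);xy=ray('top',uv,.06)[0]
    m=near('top',xy,.072,.06)&b&(abs(h-.06)<.006)
    cn=max(cv2.findContours(m.astype(np.uint8),0,1)[0],key=len);m2=cv2.drawContours(np.zeros(m.shape,np.uint8),[cn],-1,1,-1)
    return axis(m2,.06)
def axis(m,z):
    v,u=np.nonzero(m);w=ray('top',np.c_[u,v],z)*1000
    mu=w.mean(0);e,V=np.linalg.eigh(np.cov((w-mu).T));a=np.degrees(np.arctan2(V[1,1],V[0,1]))
    hu=cv2.convexHull(w.astype(np.float32)).reshape(-1,2)
    D=np.linalg.norm(hu[:,None]-hu[None],axis=2);i,j=np.unravel_index(D.argmax(),D.shape);f=hu[i]-hu[j]
    print('centroid',mu.round(1),'pca yaw',round((a+90)%180-90,1),'far',round(float(D.max()),1),'mid',((hu[i]+hu[j])/2).round(1),'yaw',round((np.degrees(np.arctan2(f[1],f[0]))+90)%180-90,1),'box',outl('top',m,z))
E
python3 - <<'E'
from h import *
p=cv2.imread('pics/top1.png');d=np.load('top1.npy');
flange(p,d,(291,304))
h,b,g=masks('top',p,d)
# oval cover: plate + boss silhouette hull at z .07, ears far points
m=near('top',(.6286,-.0346),.072,.07)&g&(abs(h-.07)<.006)
axis(m,.07)
go(436.6,198.5,47.8)
E
```

```text
centroid [458.1  30.2] pca yaw 24.2 far 116.9 mid [458.8  29.2] yaw 25.2 box (array([458.1,  30.6]), array([107.4,  66. ]), -0.7)
centroid [626.3 -34.6] pca yaw 28.4 far 117.5 mid [628.7 -34.4] yaw 30.0 box (array([628.8, -34.6]), array([106.3,  66.2]), 1.3)
clock 4.32 tcp [436.3 197.3  49.4] yaw [ 1.7983e+02 -1.3000e-01 -8.9910e+01] w 41.6 F [ 0.5 -0.7 -2.3] q6 0.82
tool shift cm [-0.12 -0.03  0.16] turn 0
```

Request:
{"fn": "step_arm", "kwargs": {"linear": [[0,0,0.15],[0,0,0],[0,0,0],[0,0,0],[0,0,0],[0,0,0],[0,0,-2.5],[0,0,-3.5],[0,0,-3],[0,0,-2.5]], "turn": [0,0,0,0,0,0,0,0,0,0], "grip": [1,1,0,0,0,0,0,0,0,0]}}

```text
clock: 5.15
tcp_pos: [0.438, 0.1984, 0.1676]
ee_rot: [-3.139, 0.001, -1.569]
force: [0.6, -0.3, -0.6]
width: 0.0856
```

```bash
python3 - <<'E'
from h import *
go(628.4,-34.6,160)
E
```

```text
clock 5.15 tcp [438.  198.4 167.6] yaw [-1.7985e+02  8.0000e-02 -8.9880e+01] w 85.6 F [ 0.6 -0.3 -0.6] q6 0.82
tool shift cm [ 23.34 -18.99   0.78] turn 0
```

Request:
{"fn": "step_arm", "kwargs": {"linear": [[2.9,-2.4,0],[2.9,-2.4,0],[2.9,-2.4,0],[2.9,-2.4,0],[2.9,-2.4,0],[2.9,-2.4,0],[2.9,-2.4,0],[2.9,-2.2,0],[0,0,1],[0,0,0]], "turn": [0,0,0,0,0,0,0,0,0,0], "grip": [0,0,0,0,0,0,0,0,0,0]}}

```text
clock: 5.98
tcp_pos: [0.6276, -0.0351, 0.1525]
ee_rot: [3.138, 0.0, -1.572]
force: [0.3, 0.6, -1.8]
width: 0.0856
```

```bash
python3 - <<'E'
from h import *
go(628.4,-34.6,104)
print(telemetry.read_state()['q'])
E
```

```text
clock 5.98 tcp [627.6 -35.1 152.5] yaw [ 1.7982e+02  1.0000e-02 -9.0080e+01] w 85.6 F [ 0.3  0.6 -1.8] q6 1.38
tool shift cm [-0.05 -0.09  4.85] turn 0
[ 1.91799221e-01  4.57285866e-01  1.38394333e-01 -8.45084705e-04
 -1.25495779e+00  1.37779602e+00]
```

Request:
{"fn": "step_arm", "kwargs": {"linear": [[-0.05,-0.08,2],[0,0,1.9],[0,0,1],[0,0,0.3],[0,0,0],[0,0,0],[0,0,0],[0,0,0],[0,0,0],[0,0,0]], "turn": [0,0,0,0,0,0,0,0,0,0], "grip": [0,0,0,0,0,1,1,1,1,1]}}

```text
clock: 6.82
tcp_pos: [0.6294, -0.033, 0.1045]
ee_rot: [-3.139, -0.0, -1.569]
force: [-1.8, 0.2, 6.5]
width: 0.0417
```

```bash
python3 - <<'E'
from h import *
go(628.4,-34.6,103)
E
```

```text
clock 6.82 tcp [629.4 -33.  104.5] yaw [-1.7985e+02 -1.0000e-02 -8.9870e+01] w 41.7 F [-1.8  0.2  6.5] q6 1.38
tool shift cm [0.16 0.1  0.15] turn 0
```

Request:
{"fn": "step_arm", "kwargs": {"linear": [[0,0,-0.5],[0,0,-1],[0,0,-1.5],[0,0,-1.5],[0,0,-1],[-1,2.64,0],[-1,2.6,0],[-1,2.6,0],[-1,2.6,0],[-1,2.6,0]], "turn": [0,0,0,0,0,0,0,0,0,0], "grip": [1,1,1,1,1,1,1,1,1,1]}}

```text
clock: 7.65
tcp_pos: [0.4967, 0.017, 0.1578]
ee_rot: [3.141, 0.0, -1.569]
force: [0.5, 0.9, -0.8]
width: 0.0417
```

Request:
{"fn": "step_arm", "kwargs": {"linear": [[-1,2.5,0],[-0.5,1.5,0],[0,0,0],[0,0,0],[0,0,0],[0,0,0],[0,0,1],[0,0,1],[0,0,1],[0,0,1]], "turn": [0,0,2.4,2.4,0,0,0,0,0,0], "grip": [1,1,1,1,1,1,1,1,1,1]}}

```text
clock: 8.48
tcp_pos: [0.4582, 0.0316, 0.1173]
ee_rot: [3.141, 0.0, -1.652]
force: [0.3, 1.1, -2.4]
width: 0.0414
```

```bash
python3 - <<'E'
from h import *
go(459,31.9,104.5)
p,d=viewer.snapshot('top');cv2.imwrite('pics/top2.png',p);np.save('top2.npy',d)
p,d=viewer.snapshot('side');cv2.imwrite('pics/side2.png',p)
E
```

```text
clock 8.48 tcp [458.2  31.6 117.3] yaw [179.99   0.   -94.64] w 41.4 F [ 0.3  1.1 -2.4] q6 1.08
tool shift cm [-0.04 -0.07  1.28] turn 0
```

View pics/top2.png

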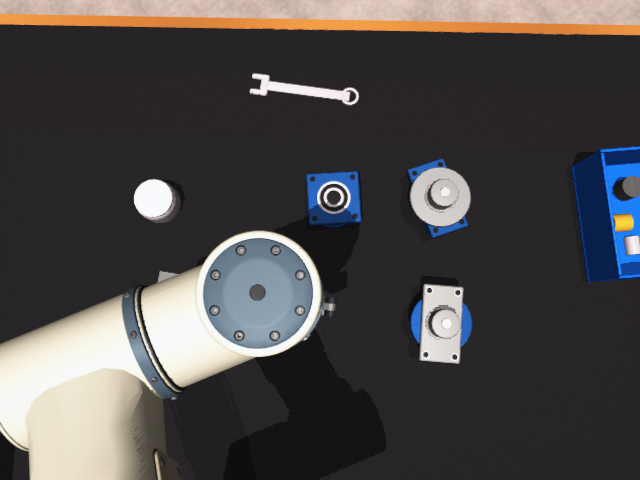

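View pics/side2.png

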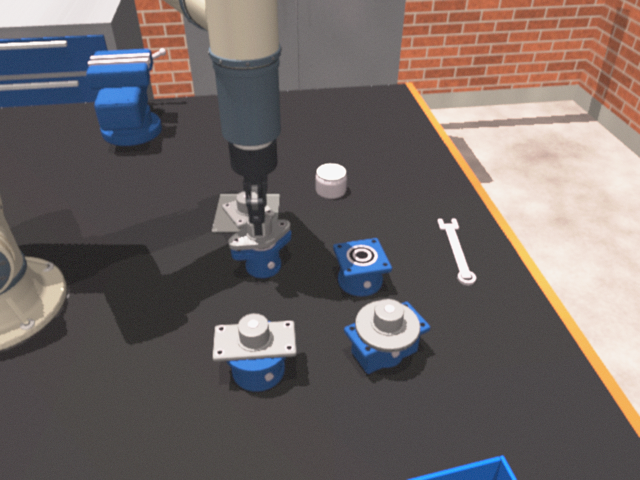

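Side view: the oval cover hangs just over its housing at (262,235), in line with it. The square housing at (362,258) is bare. I'll lower the cover.

Request:
{"fn": "step_arm", "kwargs": {"linear": [[0,0,0.6],[0,0,0.5],[0,0,0.25],[0,0,0.1],[0,0,0],[0,0,0],[0,0,0],[0,0,0],[0,0,0],[0,0,-2]], "turn": [0,0,0,0,0,0,0,0,0,0], "grip": [1,1,1,1,1,0,0,0,0,0]}}

```text
clock: 9.42
tcp_pos: [0.4559, 0.0312, 0.1204]
ee_rot: [3.135, -0.002, -1.654]
force: [-0.4, -0.6, -1.3]
width: 0.0852
```

```bash
python3 - <<'E'
from h import *
p=cv2.imread('pics/top2.png');d=np.load('top2.npy')
flange(p,d,(334,198))
go(436.6,198.5,160)
E
```

```text
centroid [627.5 -33.4] pca yaw 4.9 far 114.6 mid [627.5 -33.6] yaw -38.8 box (array([627.6, -33.4]), array([84.3, 83.4]), 4.5)
clock 9.42 tcp [455.9  31.2 120.4] yaw [ 1.7962e+02 -1.1000e-01 -9.4740e+01] w 85.2 F [-0.4 -0.6 -1.3] q6 1.08
tool shift cm [-16.51   3.33  -3.97] turn 0
```

Request:
{"fn": "step_arm", "kwargs": {"linear": [[0,0,-2],[0,0,-2],[0,0,0],[3.3,0,0],[3.3,0,0],[3.3,0,0],[3.3,0,0],[3.3,0,0],[3.3,0,0],[2,0,0]], "turn": [0,-2.4,-2.4,0,0,0,0,0,0,0], "grip": [0,0,0,0,0,0,0,0,0,0]}}

```text
clock: 10.25
tcp_pos: [0.4583, -0.189, 0.1633]
ee_rot: [-3.142, -0.001, -1.57]
force: [0.5, -0.3, -0.7]
width: 0.0856
```

```bash
python3 - <<'E'
from h import *
p,d=viewer.snapshot('top');cv2.imwrite('pics/top3.png',p);np.save('top3.npy',d)
E
```

```text
(no output)
```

View pics/top3.png

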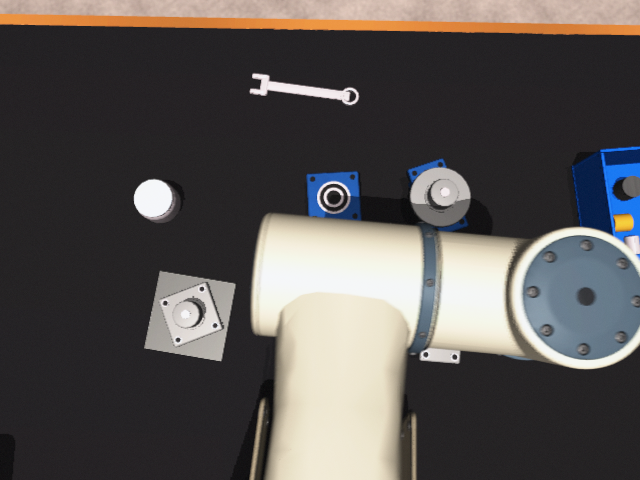

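Top view: the square cover lies on the mat at (190,314). The arm hides the oval housing.

```bash
python3 - <<'E'
from h import *
p=cv2.imread('pics/top3.png');d=np.load('top3.npy');h,b,g=masks('top',p,d)
nr=near('top',ray('top',(190,314),.02)[0],.08,.014)
bs=big(nr&(abs(h-.044)<.006));pl=big(nr&(abs(h-.0135)<.0045))
cn=max(cv2.findContours(bs.astype(np.uint8),0,1)[0],key=len).reshape(-1,2)
print([np.round(x*1000,1) for x in circ(ray('top',cn,.044))],outl('top',pl,.014))
for q in (.005,.03): pass
E2=0
cv2.imwrite('pics/m3.png',(pl*255).astype(np.uint8)[220:400,100:300])
go(436.3,198.7,160)
E
```

```text
[array([438.5, 196.1]), np.float64(21.1)] (array([438.6, 196.4]), array([83.9, 83.6]), -67.6)
clock 10.30 tcp [ 458.3 -190.7  163.2] yaw [ 1.7997e+02 -9.0000e-02 -9.0030e+01] w 85.3 F [-0.4 -3.9  0.7] q6 1.65
tool shift cm [-38.94   2.22   0.26] turn 0
```

View pics/m3.png

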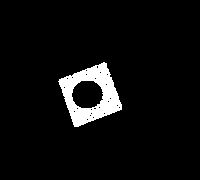

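Request:
{"fn": "step_arm", "kwargs": {"linear": [[-3.9,0.2,0],[-3.9,0.2,0],[-3.9,0.2,0],[-3.9,0.2,0],[-3.9,0.2,0],[-3.9,0.2,0],[-3.9,0.2,0],[-3.9,0.2,0],[-3.9,0.2,0],[-3.6,0.2,0]], "turn": [0,0,0,0,0,0,0,0,0,0], "grip": [0,0,0,0,0,0,0,0,0,0]}}

```text
clock: 11.13
tcp_pos: [0.4374, 0.203, 0.1635]
ee_rot: [-3.141, 0.0, -1.568]
force: [0.8, -0.4, -0.3]
width: 0.0854
```

```bash
python3 - <<'E'
from h import *
p,d=viewer.snapshot('top');cv2.imwrite('pics/top4.png',p);np.save('top4.npy',d)
p,d=viewer.snapshot('side');cv2.imwrite('pics/side4.png',p)
go(438.3,197.6,48)
E
```

```text
clock 11.23 tcp [437.7 205.  163.2] yaw [-1.7996e+02  5.0000e-02 -8.9620e+01] w 85.3 F [-0.5 -0.9 -0.3] q6 0.81
tool shift cm [ 0.75 -0.04 11.51] turn 0
```

View pics/top4.png

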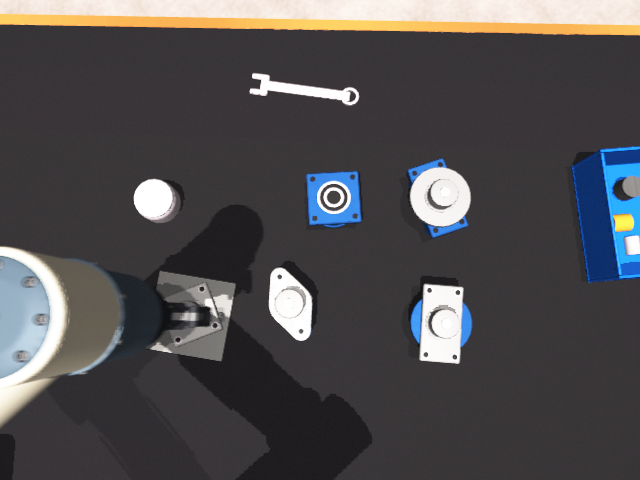

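Top view: the oval cover sits on its housing at (290,303) with no blue showing. I'll let the arm settle over the mat before correcting.

Request:
{"fn": "step_arm", "kwargs": {"linear": [[0,0,1],[0,0,1],[0,0,1],[0,0,1],[0,0,1],[0,0,0],[0,0,0],[0,0,0],[0,0,0],[0,0,0]], "turn": [0,0,0,0,0,0,0,0,0,0], "grip": [0,0,0,0,0,0,0,0,0,0]}}

```text
clock: 12.07
tcp_pos: [0.4382, 0.2009, 0.114]
ee_rot: [-3.141, 0.001, -1.569]
force: [-0.8, 1.0, -0.5]
width: 0.0855
```

```bash
python3 - <<'E'
from h import *
go(438.3,197.6,49)
p=cv2.imread('pics/top4.png');d=np.load('top4.npy');h,b,g=masks('top',p,d)
nr=near('top',(.458,.0302),.075,.07)
bs=big(nr&g&(abs(h-.1)<.006))
cn=max(cv2.findContours(bs.astype(np.uint8),0,1)[0],key=len).reshape(-1,2)
print([np.round(x*1000,1) for x in circ(ray('top',cn,.1))]);axis(nr&g&(abs(h-.07)<.006),.07)
E
```

```text
clock 12.07 tcp [438.2 200.9 114. ] yaw [-1.7994e+02  5.0000e-02 -8.9890e+01] w 85.5 F [-0.8  1.  -0.5] q6 0.82
tool shift cm [ 0.33 -0.01  6.5 ] turn 0
[array([457.9,  30.5]), np.float64(21.0)]
centroid [457.3  29.9] pca yaw 23.0 far 117.0 mid [457.9  30.9] yaw 20.8 box (array([458.2,  30.5]), array([109.7,  65. ]), 46.8)
```

Request:
{"fn": "step_arm", "kwargs": {"linear": [[0.3,0,1],[0,0,2],[0,0,2],[0,0,1.2],[0,0,0.3],[0,0,0],[0,0,0],[0,0,0],[0,0,0],[0,0,0]], "turn": [0,0,0,0,0,0,0,0,0,0], "grip": [0,0,0,0,0,0,1,1,1,1]}}

```text
clock: 12.9
tcp_pos: [0.4385, 0.1983, 0.0497]
ee_rot: [-3.14, 0.002, -1.569]
force: [-2.1, 0.3, 3.0]
width: 0.0414
```

Request:
{"fn": "step_arm", "kwargs": {"linear": [[0,0,0],[0,0,0],[0,0,-0.5],[0,0,-1],[0,0,-2],[0,0,-3],[0,0,-3],[0,0,-2],[0,0,-0.5],[0,0,0]], "turn": [0,0,0,0,0,0,0,0,0,0], "grip": [1,1,1,1,1,1,1,1,1,1]}}

```text
clock: 13.73
tcp_pos: [0.4381, 0.1981, 0.1694]
ee_rot: [-3.14, 0.002, -1.569]
force: [-0.2, 0.6, -3.6]
width: 0.0414
```

```bash
python3 - <<'E'
from h import *
go(438.3,197.6,48)
E
```

```text
clock 13.73 tcp [438.1 198.1 169.4] yaw [-1.7989e+02  1.3000e-01 -8.9900e+01] w 41.4 F [-0.2  0.6 -3.6] q6 0.82
tool shift cm [ 0.07  0.   12.14] turn 0
```

Request:
{"fn": "step_arm", "kwargs": {"linear": [[2.0,-1.7,0],[3.0,-2.5,0],[3.0,-2.5,0],[3.0,-2.5,0],[3.0,-2.5,0],[3.0,-2.5,0],[3.0,-2.5,0],[2.0,-1.7,0],[1.0,-0.5,0],[0,0,0]], "turn": [0,0,0,0,0,0,0,0,0,0], "grip": [1,1,1,1,1,1,1,1,1,1]}}

```text
clock: 14.57
tcp_pos: [0.6269, -0.0343, 0.1647]
ee_rot: [3.136, -0.001, -1.572]
force: [-0.3, 0.7, -3.7]
width: 0.0415
```

Request:
{"fn": "step_arm", "kwargs": {"linear": [[0,0,0],[0,0,0],[0,0,0],[0,0,0],[0,0,1.5],[0,0,1.5],[0,0,1],[0,0,0],[0,0,0],[0,0,0]], "turn": [6,6,5.8,0,0,0,0,0,0,0], "grip": [1,1,1,1,1,1,1,1,1,1]}}

```text
clock: 15.4
tcp_pos: [0.6276, -0.0319, 0.129]
ee_rot: [-3.141, -0.0, -1.878]
force: [0.7, 0.2, -3.7]
width: 0.0418
```

```bash
python3 - <<'E'
from h import *
p,d=viewer.snapshot('side');cv2.imwrite('pics/side5.png',p[150:350,200:500])
go(627.1,-32,105.5)
E
```

```text
clock 15.45 tcp [627.8 -31.8 129.3] yaw [-1.7990e+02  2.0000e-02 -1.0763e+02] w 41.2 F [-0.5 -0.  -2.6] q6 1.07
tool shift cm [0.04 0.07 2.38] turn 0
```

View pics/side5.png

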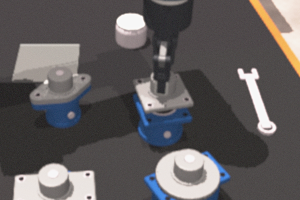

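The side view shows the square cover hanging over its housing and in line with it.

Request:
{"fn": "step_arm", "kwargs": {"linear": [[0,0.05,0.9],[0,0,0.7],[0,0,0.4],[0,0,0.25],[0,0,0.15],[0,0,0.05],[0,0,0],[0,0,0],[0,0,0],[0,0,0]], "turn": [0,0,0,0,0,0,0,0,0,0], "grip": [1,1,1,1,1,1,1,0,0,0]}}

```text
clock: 16.28
tcp_pos: [0.6272, -0.0319, 0.104]
ee_rot: [-3.141, 0.0, -1.879]
force: [0.1, 0.2, 0.5]
width: 0.0755
```

```bash
python3 - <<'E'
from h import *
go(433.4,-200.5,160)
E
```

```text
clock 16.28 tcp [627.2 -31.9 104. ] yaw [-1.7994e+02  1.0000e-02 -1.0768e+02] w 75.5 F [0.1 0.2 0.5] q6 1.06
tool shift cm [21.95 13.34 -5.62] turn 0
```

Request:
{"fn": "step_arm", "kwargs": {"linear": [[0,0,0],[0,0,-1.6],[0,0,-2],[0,0,-2],[0,0,0],[0,0,0],[2.8,3.2,0],[2.8,3.2,0],[2.8,3.2,0],[2.8,3.2,0]], "turn": [0,0,0,-6,-6,-5.7,0,0,0,0], "grip": [0,0,0,0,0,0,0,0,0,0]}}

```text
clock: 17.12
tcp_pos: [0.5, -0.1425, 0.1596]
ee_rot: [-3.142, -0.0, -1.57]
force: [0.1, -0.4, -0.1]
width: 0.0854
```

Request:
{"fn": "step_arm", "kwargs": {"linear": [[2.8,3.2,0],[2.8,3.3,0],[0,0,1],[0,0,1],[0,0,0],[0,0,0],[0,0,0],[0,0,0],[0,0,0],[0,0,0]], "turn": [0,0,0,0,0,0,0,0,0,0], "grip": [0,0,0,0,0,0,0,0,0,0]}}

```text
clock: 17.95
tcp_pos: [0.4387, -0.1958, 0.1401]
ee_rot: [-3.141, -0.0, -1.57]
force: [-0.4, -0.5, -0.4]
width: 0.0857
```

```bash
python3 - <<'E'
from h import *
go(433.4,-200.5,103.5)
E
```

```text
clock 17.95 tcp [ 438.7 -195.8  140.1] yaw [-1.7997e+02 -1.0000e-02 -8.9960e+01] w 85.7 F [-0.4 -0.5 -0.4] q6 1.66
tool shift cm [0.47 0.53 3.66] turn 0
```

Request:
{"fn": "step_arm", "kwargs": {"linear": [[0.47,0.53,0],[0,0,1.5],[0,0,1.3],[0,0,0.6],[0,0,0.2],[0,0,0],[0,0,0],[0,0,0],[0,0,0],[0,0,0]], "turn": [0,0,0,0,0,0,0,0,0,0], "grip": [0,0,0,0,0,1,1,1,1,1]}}

```text
clock: 18.78
tcp_pos: [0.4336, -0.2011, 0.1051]
ee_rot: [-3.14, -0.001, -1.57]
force: [-1.2, -0.6, 5.3]
width: 0.0418
```

```bash
python3 - <<'E'
from h import *
go(436.6,200,160)
E
```

```text
clock 18.78 tcp [ 433.6 -201.1  105.1] yaw [-1.7989e+02 -6.0000e-02 -8.9960e+01] w 41.8 F [-1.2 -0.6  5.3] q6 1.68
tool shift cm [-40.1   -0.34  -5.54] turn 0
```

Request:
{"fn": "step_arm", "kwargs": {"linear": [[0,0,0],[0,0,-0.5],[0,0,-1],[0,0,-2],[0,0,-2],[0,0,-1.5],[0,0,0],[-2,0,0],[-3.5,0,0],[-3.5,0,0]], "turn": [0,0,0,0,0,0,0,0,0,0], "grip": [1,1,1,1,1,1,1,1,1,1]}}

```text
clock: 19.62
tcp_pos: [0.432, -0.11, 0.1726]
ee_rot: [3.14, 0.001, -1.573]
force: [0.9, -0.6, -1.7]
width: 0.0412
```

Request:
{"fn": "step_arm", "kwargs": {"linear": [[-3.5,0,0],[-3.5,0,0],[-3.5,0,0],[-3.5,0,0],[-3.5,0,0],[-3.5,0,0],[-3.5,-0.3,0],[-3.5,0,0],[-2.5,0,0],[-0.6,0,0]], "turn": [0,0,0,0,0,0,0,0,0,0], "grip": [1,1,1,1,1,1,1,1,1,1]}}

```text
clock: 20.45
tcp_pos: [0.4353, 0.2036, 0.1725]
ee_rot: [3.14, 0.0, -1.568]
force: [0.1, -0.6, -2.4]
width: 0.041
```

```bash
python3 - <<'E'
from h import *
p,d=viewer.snapshot('top');cv2.imwrite('pics/top6.png',p);np.save('top6.npy',d)
flange(p,d,(441,323))
h,b,g=masks('top',p,d);m=near('top',(.4335,-.202),.072,.06)&b&(abs(h-.06)<.006)
cn=max(cv2.findContours(m.astype(np.uint8),0,1)[0],key=len).reshape(-1,2);print([x*1000 for x in circ(ray('top',cn,.06))])
go(436.6,199.5,50)
E
```

```text
centroid [ 434.  -203.4] pca yaw 76.2 far 95.9 mid [ 432.7 -202.7] yaw 75.5 box (array([ 434.5, -203.6]), array([94.8, 93.7]), -88.8)
[array([ 434.23599813, -203.37160285]), np.float64(47.11317030972279)]
clock 20.50 tcp [435.3 202.9 172.5] yaw [ 1.799e+02 -2.000e-02 -8.984e+01] w 41.3 F [ 0.2  1.4 -3. ] q6 0.81
tool shift cm [ 0.33 -0.15 12.25] turn 0
```

View pics/top6.png

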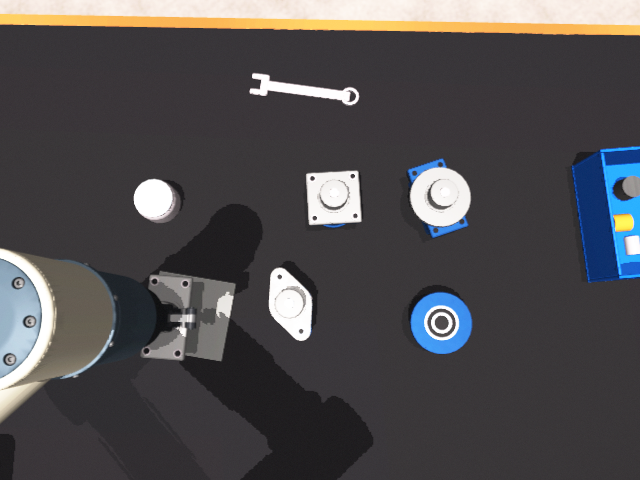

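Top view: the square cover is on its housing at (333,197). The round housing is bare at (441,323), and the rect cover hangs over the mat.

Request:
{"fn": "step_arm", "kwargs": {"linear": [[0.3,-0.1,1.5],[0,0,2.5],[0,0,2.5],[0,0,2.5],[0,0,1.5],[0,0,1],[0,0,0.5],[0,0,0.3],[0,0,0.15],[0,0,0]], "turn": [0,0,0,0,0,0,0,0,0,0], "grip": [1,1,1,1,1,1,1,1,1,1]}}

```text
clock: 21.33
tcp_pos: [0.4371, 0.1972, 0.0496]
ee_rot: [-3.141, 0.0, -1.571]
force: [0.3, -0.2, -2.1]
width: 0.0415
```

```bash
python3 - <<'E'
from h import *
go(436.6,199.5,49)
E
```

```text
clock 21.33 tcp [437.1 197.2  49.6] yaw [-1.7998e+02  1.0000e-02 -9.0000e+01] w 41.5 F [ 0.3 -0.2 -2.1] q6 0.82
tool shift cm [-0.23  0.05  0.06] turn 0
```

Lower by a hair, release and rise.

Request:
{"fn": "step_arm", "kwargs": {"linear": [[0,0,0.08],[0,0,0],[0,0,0],[0,0,0],[0,0,0],[0,0,0],[0,0,-2.5],[0,0,-3.5],[0,0,-3],[0,0,-2.5]], "turn": [0,0,0,0,0,0,0,0,0,0], "grip": [1,1,0,0,0,0,0,0,0,0]}}

```text
clock: 22.17
tcp_pos: [0.4374, 0.1975, 0.1661]
ee_rot: [-3.139, 0.001, -1.57]
force: [0.6, 0.5, -0.3]
width: 0.0856
```

```bash
python3 - <<'E'
from h import *
go(631.4,-200,160)
E
```

```text
clock 22.17 tcp [437.4 197.5 166.1] yaw [-1.7988e+02  6.0000e-02 -8.9970e+01] w 85.6 F [ 0.6  0.5 -0.3] q6 0.82
tool shift cm [ 39.76 -19.38   0.6 ] turn 0
```

Request:
{"fn": "step_arm", "kwargs": {"linear": [[3.3,-1.6,0],[3.3,-1.6,0],[3.3,-1.6,0],[3.3,-1.6,0],[3.3,-1.6,0],[3.3,-1.6,0],[3.3,-1.6,0],[3.3,-1.6,0],[3.3,-1.6,0],[3.3,-1.6,0]], "turn": [0,0,0,0,0,0,0,0,0,0], "grip": [0,0,0,0,0,0,0,0,0,0]}}

```text
clock: 23.0
tcp_pos: [0.5975, -0.1345, 0.1635]
ee_rot: [-3.141, -0.0, -1.571]
force: [0.9, 1.5, 0.5]
width: 0.0852
```

Request:
{"fn": "step_arm", "kwargs": {"linear": [[3.3,-1.6,0],[3.3,-1.7,0],[0,0,1],[0,0,1],[0,0,0],[0,0,0],[0,0,0],[0,0,0],[0,0,0],[0,0,0]], "turn": [0,0,0,0,0,0,0,0,0,0], "grip": [0,0,0,0,0,0,0,0,0,0]}}

```text
clock: 23.83
tcp_pos: [0.6301, -0.1982, 0.1442]
ee_rot: [-3.14, -0.0, -1.57]
force: [-0.2, -0.3, -0.6]
width: 0.0853
```

```bash
python3 - <<'E'
from h import *
go(631.4,-200,103.5)
E
```

```text
clock 23.83 tcp [ 630.1 -198.2  144.2] yaw [-1.7994e+02 -1.0000e-02 -8.9950e+01] w 85.3 F [-0.2 -0.3 -0.6] q6 1.64
tool shift cm [ 0.18 -0.12  4.08] turn 0
```

Request:
{"fn": "step_arm", "kwargs": {"linear": [[0.18,-0.12,0],[0,0,1.5],[0,0,1.5],[0,0,0.7],[0,0,0.3],[0,0,0],[0,0,0],[0,0,0],[0,0,0],[0,0,0]], "turn": [0,0,0,0,0,0,0,0,0,0], "grip": [0,0,0,0,0,1,1,1,1,1]}}

```text
clock: 24.67
tcp_pos: [0.6318, -0.2008, 0.1051]
ee_rot: [-3.139, -0.001, -1.57]
force: [-2.0, 0.7, 4.5]
width: 0.0418
```

Request:
{"fn": "step_arm", "kwargs": {"linear": [[0,0,0],[0,0,0],[0,0,-0.5],[0,0,-1],[0,0,-1.5],[0,0,-2],[0,0,-1],[0,0,0],[0,0,0],[0,0,0]], "turn": [0,0,0,0,0,0,0,0,0,0], "grip": [1,1,1,1,1,1,1,1,1,1]}}

```text
clock: 25.5
tcp_pos: [0.6304, -0.2001, 0.1619]
ee_rot: [3.139, 0.001, -1.571]
force: [-0.3, -0.6, -3.8]
width: 0.0417
```

```bash
python3 - <<'E'
from h import *
go(434,-202.3,160)
E
```

```text
clock 25.50 tcp [ 630.4 -200.1  161.9] yaw [ 1.7986e+02  7.0000e-02 -9.0010e+01] w 41.7 F [-0.3 -0.6 -3.8] q6 1.64
tool shift cm [ 0.22 19.64  0.24] turn 0
```

Request:
{"fn": "step_arm", "kwargs": {"linear": [[0.23,2.0,0],[0,3.5,0],[0,3.5,0],[0,3.5,0],[0,3.5,0],[0,2.5,0],[0,1.2,0],[0,0,1],[0,0,1],[0,0,1]], "turn": [0,0,0,0,0,0,0,0,0,0], "grip": [1,1,1,1,1,1,1,1,1,1]}}

```text
clock: 26.33
tcp_pos: [0.4331, -0.2026, 0.1324]
ee_rot: [3.141, 0.001, -1.571]
force: [0.1, -0.1, -4.2]
width: 0.0412
```

Request:
{"fn": "step_arm", "kwargs": {"linear": [[0,0,0.5],[0,0,0.5],[0,0,0],[0,0,0],[0,0,0],[0,0,0],[0,0,0],[0,0,0],[0,0,0],[0,0,0]], "turn": [0,0,0,0,0,0,0,0,0,0], "grip": [1,1,1,1,1,1,1,1,1,1]}}

```text
clock: 27.17
tcp_pos: [0.4342, -0.2028, 0.1236]
ee_rot: [-3.141, -0.0, -1.571]
force: [-0.1, 0.0, -4.0]
width: 0.0413
```

```bash
python3 - <<'E'
from h import *
p,d=viewer.snapshot('top');cv2.imwrite('pics/top7.png',p);np.save('top7.npy',d)
q,_=viewer.snapshot('side');cv2.imwrite('pics/side7.png',q[200:420,150:500])
flange(p,d,(440,197))
go(434.1,-202.4,105)
E
```

```text
centroid [ 631.1 -198.9] pca yaw 19.9 far 129.3 mid [ 631.9 -198.9] yaw 47.5 box (array([ 631.5, -198.5]), array([117.3,  62.9]), 20.0)
clock 27.27 tcp [ 434.2 -202.8  123.5] yaw [-180.     -0.    -89.99] w 41.4 F [-0.5  0.3 -3.8] q6 1.68
tool shift cm [-0.04  0.01  1.85] turn 0
```

View pics/top7.png

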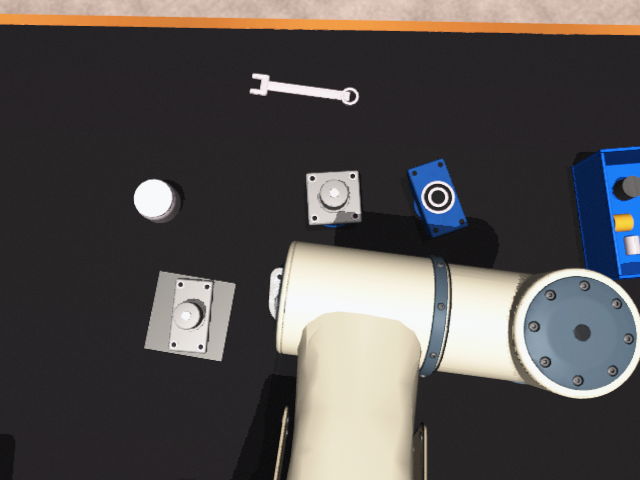

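View pics/side7.png

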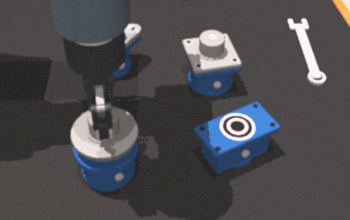

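Top view: the rect cover is on the mat at (190,316), and the rect housing is bare at (438,197). Side view: the round cover hangs centred over its housing. I'll set it down.

Request:
{"fn": "step_arm", "kwargs": {"linear": [[0,0,0.7],[0,0,0.5],[0,0,0.3],[0,0,0.2],[0,0,0.15],[0,0,0],[0,0,0],[0,0,0],[0,0,0],[0,0,0]], "turn": [0,0,0,0,0,0,0,0,0,0], "grip": [1,1,1,1,1,1,0,0,0,0]}}

```text
clock: 28.1
tcp_pos: [0.4346, -0.203, 0.1054]
ee_rot: [-3.14, -0.0, -1.571]
force: [-0.1, 0.0, 0.3]
width: 0.0852
```

```bash
python3 - <<'E'
from h import *
p=cv2.imread('pics/top7.png');d=np.load('top7.npy');h,b,g=masks('top',p,d)
nr=near('top',ray('top',(190,314),.02)[0],.08,.014)
bs=big(nr&(abs(h-.044)<.006));pl=big(nr&(abs(h-.0135)<.0045))
cn=max(cv2.findContours(bs.astype(np.uint8),0,1)[0],key=len).reshape(-1,2)
print([np.round(x*1000,1) for x in circ(ray('top',cn,.044))],outl('top',pl,.014))
go(438,197.5,160)
E
```

```text
[array([436.6, 195.5]), np.float64(21.0)] (array([436.5, 195.2]), array([117.4,  62.4]), -3.4)
clock 28.10 tcp [ 434.6 -203.   105.4] yaw [-1.7993e+02 -2.0000e-02 -8.9990e+01] w 85.2 F [-0.1  0.   0.3] q6 1.68
tool shift cm [-40.05  -0.35  -5.48] turn 0
```

Request:
{"fn": "step_arm", "kwargs": {"linear": [[0,0,-1.5],[0,0,-2.5],[0,0,-2],[-3,0,0],[-3.8,0,0],[-3.8,0,0],[-3.8,-0.25,0],[-3.8,0,0],[-3.8,0,0],[-3.8,0,0]], "turn": [0,0,0,0,0,0,0,0,0,0], "grip": [0,0,0,0,0,0,0,0,0,0]}}

```text
clock: 28.93
tcp_pos: [0.4365, 0.057, 0.1655]
ee_rot: [-3.14, 0.0, -1.571]
force: [1.1, -0.7, -0.6]
width: 0.0852
```

Request:
{"fn": "step_arm", "kwargs": {"linear": [[-3.8,0,0],[-3.8,0,0],[-3.5,0,0],[-3,0,0],[0,0,1.5],[0,0,1.5],[0,0,1.5],[0,0,0],[0,0,0],[0,0,0]], "turn": [0,0,0,0,0,0,0,0,0,0], "grip": [0,0,0,0,0,0,0,0,0,0]}}

```text
clock: 29.77
tcp_pos: [0.4373, 0.1964, 0.121]
ee_rot: [-3.14, 0.001, -1.571]
force: [-0.7, 0.1, 0.4]
width: 0.0853
```

```bash
python3 - <<'E'
from h import *
go(437,197,49.5)
E
```

```text
clock 29.77 tcp [437.3 196.4 121. ] yaw [-1.7991e+02  3.0000e-02 -8.9990e+01] w 85.3 F [-0.7  0.1  0.4] q6 0.82
tool shift cm [-0.06  0.04  7.15] turn 0
```

Request:
{"fn": "step_arm", "kwargs": {"linear": [[-0.05,0.04,2],[0,0,2.5],[0,0,1.7],[0,0,0.7],[0,0,0.2],[0,0,0],[0,0,0],[0,0,0],[0,0,0],[0,0,0]], "turn": [0,0,0,0,0,0,0,0,0,0], "grip": [0,0,0,0,0,0,1,1,1,1]}}

```text
clock: 30.6
tcp_pos: [0.4368, 0.1973, 0.0503]
ee_rot: [-3.14, 0.001, -1.57]
force: [-1.6, -0.2, 4.4]
width: 0.0413
```

Request:
{"fn": "step_arm", "kwargs": {"linear": [[0,0,0],[0,0,0],[0,0,-0.5],[0,0,-1],[0,0,-2],[0,0,-3],[0,0,-3],[0,0,-2],[0,0,-0.5],[0,0,0]], "turn": [0,0,0,0,0,0,0,0,0,0], "grip": [1,1,1,1,1,1,1,1,1,1]}}

```text
clock: 31.43
tcp_pos: [0.4366, 0.1972, 0.1703]
ee_rot: [-3.139, 0.002, -1.571]
force: [-0.7, -0.7, -3.7]
width: 0.0416
```

```bash
python3 - <<'E'
from h import *
p,d=viewer.snapshot('top');np.save('top8.npy',d);cv2.imwrite('pics/top8.png',p)
go(631.9,-197.6,160)
E
```

```text
clock 31.48 tcp [435.8 196.7 168.6] yaw [ 1.7997e+02  3.0000e-02 -9.0010e+01] w 41.4 F [-0.5  0.5 -3.3] q6 0.82
tool shift cm [ 39.42 -19.62   0.83] turn 0
```

View pics/top8.png

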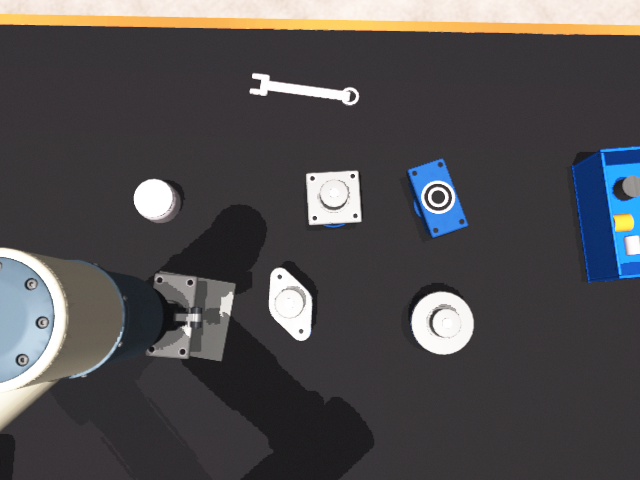

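Top view: the round cover sits on its housing at (442,323) with no blue showing. The rect housing at (438,198) awaits its cover.

Request:
{"fn": "step_arm", "kwargs": {"linear": [[2,-1,0],[3.4,-1.7,0],[3.4,-1.7,0],[3.4,-1.7,0],[3.4,-1.7,0],[3.4,-1.7,0],[3.4,-1.7,0],[3.4,-1.7,0],[3.4,-1.7,0],[3.4,-1.7,0]], "turn": [0,0,0,0,0,0,0,0,0,0], "grip": [1,1,1,1,1,1,1,1,1,1]}}

```text
clock: 32.32
tcp_pos: [0.5985, -0.131, 0.1661]
ee_rot: [3.137, 0.001, -1.571]
force: [0.4, 1.0, -1.3]
width: 0.0411
```

Request:
{"fn": "step_arm", "kwargs": {"linear": [[3.4,-1.7,0],[2.4,-1.2,0],[1,-0.3,0],[0,0,0],[0,0,0],[0,0,0],[0,0,0],[0,0,1.5],[0,0,1.5],[0,0,1]], "turn": [0,0,0,-6,-6,-6,-5.4,0,0,0], "grip": [1,1,1,1,1,1,1,1,1,1]}}

```text
clock: 33.15
tcp_pos: [0.6295, -0.1963, 0.1252]
ee_rot: [3.137, 0.004, -1.162]
force: [-0.7, 0.0, -3.5]
width: 0.0416
```

Request:
{"fn": "step_arm", "kwargs": {"linear": [[0,0,0],[0,0,0],[0,0,0],[0,0,0],[0,0,0],[0,0,0],[0,0,0],[0,0,0],[0,0,0],[0,0,0]], "turn": [0,0,0,0,0,0,0,0,0,0], "grip": [1,1,1,1,1,1,1,1,1,1]}}

```text
clock: 33.98
tcp_pos: [0.6313, -0.1973, 0.129]
ee_rot: [-3.142, -0.0, -1.162]
force: [0.3, -0.6, -2.7]
width: 0.0414
```

```bash
python3 - <<'E'
from h import *
go(631.3,-197.5,106)
q,_=viewer.snapshot('side');cv2.imwrite('pics/side9.png',q[200:420,250:500])
E
```

```text
clock 33.98 tcp [ 631.3 -197.3  129. ] yaw [-180.     -0.    -66.59] w 41.4 F [ 0.3 -0.6 -2.7] q6 2.05
tool shift cm [0.02 0.   2.3 ] turn 0
```

View pics/side9.png

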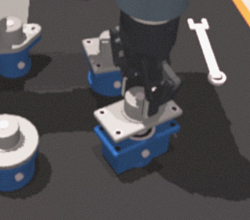

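The rect cover hangs in line over its housing. I'll set it down, release and rise.

Request:
{"fn": "step_arm", "kwargs": {"linear": [[0,0,0.9],[0,0,0.6],[0,0,0.4],[0,0,0.25],[0,0,0.15],[0,0,0.05],[0,0,0],[0,0,0],[0,0,0],[0,0,0]], "turn": [0,0,0,0,0,0,0,0,0,0], "grip": [1,1,1,1,1,1,1,0,0,0]}}

```text
clock: 34.87
tcp_pos: [0.6317, -0.1974, 0.1056]
ee_rot: [-3.141, -0.001, -1.162]
force: [-0.5, -0.2, 0.1]
width: 0.0756
```

Request:
{"fn": "step_arm", "kwargs": {"linear": [[0,0,0],[0,0,0],[0,0,-1],[0,0,-2.5],[0,0,-3],[0,0,-1],[0,0,0],[0,0,0],[0,0,0],[0,0,0]], "turn": [0,0,0,0,0,0,0,6,6,6], "grip": [0,0,0,0,0,0,0,0,0,0]}}

```text
clock: 35.7
tcp_pos: [0.6311, -0.1972, 0.1804]
ee_rot: [3.141, 0.0, -1.482]
force: [0.1, -1.1, -0.4]
width: 0.0855
```

Request:
{"fn": "step_arm", "kwargs": {"linear": [[0,0,0],[-3.4,1.7,0],[-3.4,1.7,0],[-3.4,1.7,0],[-3.4,1.7,0],[-3.4,1.7,0],[-3.4,1.7,0],[-3.4,1.7,0],[-3.4,1.7,0],[-3.4,1.7,0]], "turn": [5.4,0,0,0,0,0,0,0,0,0], "grip": [0,0,0,0,0,0,0,0,0,0]}}

```text
clock: 36.53
tcp_pos: [0.4769, 0.11, 0.1806]
ee_rot: [-3.141, 0.0, -1.571]
force: [0.6, 0.4, 0.4]
width: 0.0855
```

Request:
{"fn": "step_arm", "kwargs": {"linear": [[-3.4,1.7,0],[-3.4,1.7,0],[-2.5,1,0],[0,0,0],[0,0,0],[0,0,0],[0,0,0],[0,0,0],[0,0,0],[0,0,0]], "turn": [0,0,0,0,0,0,0,0,0,0], "grip": [0,0,0,0,0,0,0,0,0,0]}}

```text
clock: 37.37
tcp_pos: [0.4344, 0.2011, 0.1804]
ee_rot: [3.141, -0.0, -1.572]
force: [-0.2, -0.3, 0.3]
width: 0.0856
```

```bash
python3 - <<'E'
from h import *
p,d=viewer.snapshot('top');np.save('top10.npy',d);cv2.imwrite('pics/top10.png',p)
q,_=viewer.snapshot('side');cv2.imwrite('pics/side10.png',q)
h,b,g=masks('top',p,d)
for nm,xy in dict(oval=(.4581,.0303),square=(.6275,-.0334),round=(.4343,-.2034),rect=(.6314,-.1986)).items():
    nr=near('top',xy,.075,.07);bs=big(nr&g&(abs(h-.1)<.006));pl=nr&(abs(h-.07)<.006)&g
    cn=max(cv2.findContours(bs.astype(np.uint8),0,1)[0],key=len).reshape(-1,2)
    print(nm,'housing',xy,'boss',np.round(circ(ray('top',cn,.1))[0]*1000,1),np.median(h[pl]));axis(pl,.07)
t=big(g&(abs(h-.05)<.006)&near('top',ray('top',(156,200),.05)[0],.06,.05));print('tin',outl('top',t,.05))
go(437,197,160)
E
```

```text
oval housing (0.4581, 0.0303) boss [457.8  30.4] 0.06942876810913268
centroid [457.3  29.9] pca yaw 23.1 far 117.0 mid [457.9  30.9] yaw 20.8 box (array([458.2,  30.5]), array([109.7,  65. ]), 46.8)
square housing (0.6275, -0.0334) boss [626.5 -33. ] 0.06942576212110929
centroid [624.3 -33. ] pca yaw 67.2 far 114.2 mid [626.2 -33.3] yaw -40.5 box (array([626.3, -33.1]), array([83.6, 83.2]), 4.6)
round housing (0.4343, -0.2034) boss [ 434.2 -203.3] 0.0694583650831101
centroid [ 433.9 -202. ] pca yaw 2.4 far 96.0 mid [ 434.4 -202.9] yaw 69.9 box (array([ 433.9, -203. ]), array([94.3, 93.5]), 0.0)
rect housing (0.6314, -0.1986) boss [ 631.1 -197.4] 0.06958964808893253
centroid [ 628.7 -195.9] pca yaw 20.5 far 129.8 mid [ 630.9 -198. ] yaw -6.6 box (array([ 630.6, -197.4]), array([117.2,  61.2]), 20.0)
tin (array([623.3, 257.1]), array([62. , 59.3]), -88.8)
clock 37.47 tcp [434.4 201.3 180.5] yaw [180.    -0.   -90.04] w 85.6 F [0.1 0.4 0.8] q6 0.81
tool shift cm [ 0.43 -0.26  2.05] turn 0
```

View pics/top10.png

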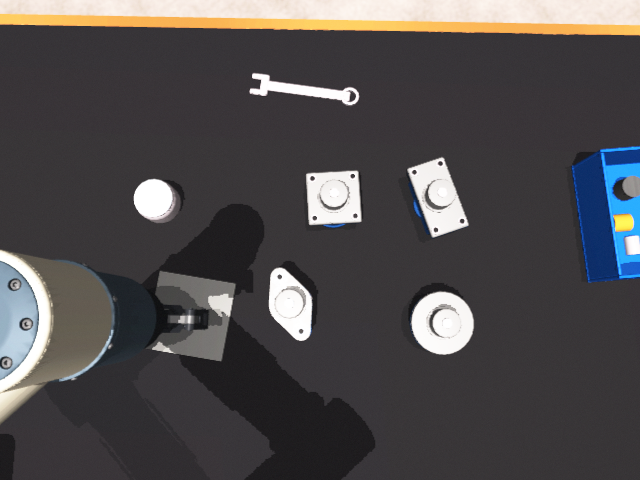

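View pics/side10.png

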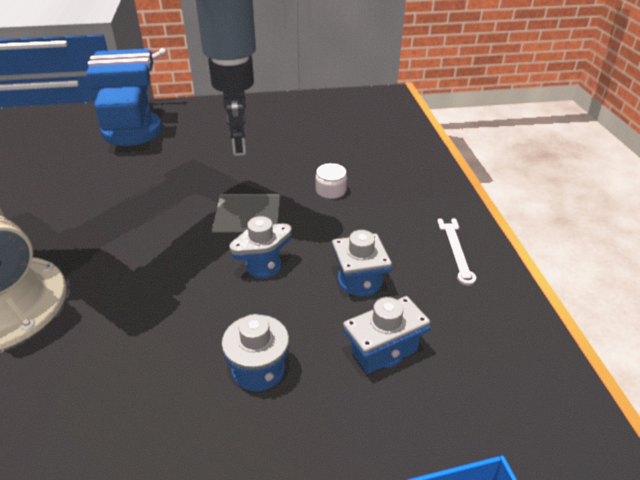

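Both views show all four covers flush on their own housings and the tin in place at (156,200). The oval's angle is the least certain reading, so I'll check it by bolt holes against the bare-flange image.

```bash
python3 - <<'E'
from h import *
for f,z,i in(('top1',.06,0),('top10',.07,1)):
    p=cv2.imread(f'pics/{f}.png');d=np.load(f+'.npy');h,b,g=masks('top',p,d)
    m=(near('top',(.458,.0304),.075,z)&(g if i else b)&(abs(h-z)<.006)).astype(np.uint8)
    cs,hi=cv2.findContours(m,cv2.RETR_CCOMP,1);L=[]
    for c,k in zip(cs,hi[0]):
        if k[3]>=0:
            w=ray('top',c.reshape(-1,2).mean(0),z)[0]*1000;r=np.hypot(*(w-[458,30.4]))
            if 36<r<56:L.append(w)
    print(f,np.round(L,1))
    if len(L)==2:v=L[1]-L[0];print(np.degrees(np.arctan2(v[1],v[0]))%180)
E
```

```text
top1 [[417.4  11.5]
 [420.   21.7]
 [499.9  48.3]]
top10 [[417.1  12.2]
 [426.    4.5]
 [495.6  46.5]
 [497.2  40.4]
 [499.8  47.7]]
```

```bash
python3 -c "
from rig import order
print(order.close_job())"
```

```text
the job is handed in; nothing more can be done
None
```

All four covers are on the housings with the same outline, and I handed the job in at about 37.5 s of the 136 s allowed. I did it as two swaps, parking the square cover and then the rect cover on the mat. Each cover was gripped by its boss and lowered onto the flange before release.

| Cover | Off centre from its flange (camera) | Angle error |
|---|---|---|
| Oval | about 0.3 mm | about 0.8° (by the bolt holes) |
| Square | about 1.1 mm | about 0.1° |
| Round | under 0.5 mm | any turn is fine |
| Rect | about 1.2 mm | 0° |

- **Flatness:** all four plate tops measured 69.4–69.6 mm high, against a nominal 70 mm. I did not measure tilt separately, but both views showed every cover flush.
- **Tin:** its measured position changed by under 1 mm, which is within measurement noise.
- **Arm:** it ended with the gripper open and clear, about 18 cm above the empty mat.
- **Readings that disagreed:**
  - The gripper readings put cover positions about 1–1.5 mm further along y than the camera did, so I worked from camera differences between cover and flange.
  - The outline-based angle for the oval scattered by a few degrees, because the boss hides part of the plate. That is why I checked it by the bolt holes.

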